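# Plug the mould and hold it in the corner of the squaring board

## Task

Close the pour hole in the top of the plaster mould with the wooden plug that fits it, the slim one of the two, pushed fully home, and let go of the plug. Then bring the plugged mould into the corner of the squaring board, standing flat on the board with one long side flush against the long fence and one end against the short side fence, and finish while holding it there, pressed lightly against both fences so that I can strap it. Do not ram the plaster, and leave the fat plug, the lump of clay, the little cup and the tape measure where they are.

Things in the scene. Friction and masses are not known exactly. Their poses are not given: they have to be found in the camera images.
- corner (a point): Inner corner of the squaring board, on the board's upper face (12 mm above the table), where the planes of the two fences' inner faces meet. The board is plywood, 240 x 220 x 12 mm, fixed to the table. +x of this frame points through the long fence (away from the working area), +y through the side fence, z up. The free board surface lies toward -x (200 mm) and -y (200 mm).
- long_fence: Long wooden fence on the far edge of the board: a fixed bar 20 mm thick (x), 220 mm long (y), 30 mm high above the board; origin at the centre of its underside; axes as the corner's. Its inner face is the plane x = 0 of the corner.
- side_fence: Short wooden fence on the left edge of the board: a fixed bar 120 mm long (x), 20 mm thick (y), 30 mm high above the board; origin at the centre of its underside; axes as the corner's. Its inner face is the plane y = 0 of the corner; it starts 6 mm short of the long fence.
- mould: White plaster mould block, a rigid block with a seam round it, 60 mm (x) x 110 mm (y, its long axis) x 80 mm high, 0.4 to 0.85 kg, standing loose on the board; origin at the centre of its underside, z up. Being 80 mm high it stands 50 mm above the fences, so it can be gripped across its 60 mm width above them. When home its x axis is parallel to the corner's x axis (either way round) and its long side lies against the long fence.
- mould_center (a point): Centre of the mould, 40 mm above its underside, axes as the mould's. The round pour hole, 30 mm in diameter and 45 mm deep, is in the middle of the mould's top, 40 mm above this point.
- slim_plug: Slim turned wooden plug, 20 to 45 g, standing upright loose on the table on its narrow foot; origin at the centre of its foot, z up.
- slim_plug_center (a point): Centre of the slim plug, 28.5 mm above its foot. The plug is round and 57 mm high: a taper 22 mm in diameter at the foot and 28 mm at its top 32 mm up, then a flange 38 mm in diameter and 5 mm thick, then a knob 24 mm in diameter and 20 mm high to grip. Fully home, the underside of the flange rests on the mould's top and this point is 36.5 mm above the mould's centre; flange and knob then stand 25 mm above the mould.
- fat_plug: Fat turned wooden plug for another mould, 57 mm high, taper 34 to 44 mm, flange 54 mm and knob 30 mm in diameter; too big for the hole; stands on the table, origin at the centre of its foot. Not to be moved.
- clay_lump: Pale lump of dry clay, 80 x 86 x 50 mm, origin at the centre of its underside; bystander.
- small_cup: Little brown clay cup, 51 x 51 x 38 mm, origin at the centre of its underside; bystander.
- tape: Black and yellow tape measure lying on its side, 106 x 85 x 43 mm, origin at the centre of its underside; bystander.
Mind the look-alikes: they are no part of the job. Leave any pink or red look-alike of the slim_plug alone.

How it is judged (in metres and radians):
On the way:
1. the slim plug is fully home in the standing mould's pour hole and let go (x of slim_plug_center in the frame of mould_center between -0.003 and 0.003 m and y of slim_plug_center in the frame of mould_center between -0.003 and 0.003 m and z of slim_plug_center in the frame of mould_center between 0.0335 and 0.0395 m and angle between the z axis of slim_plug_center and the z axis of mould_center, either way round below 0.06 rad and angle between mould_center's own z axis and vertical below 0.05 rad and z of mould_center in the frame of corner between 0.036 and 0.044 m and contact force between the fingers and slim_plug below 0.1 N), for 0.2 s.
At the end, for the whole second after the job is handed in: Slim plug home in the mould (3 mm); mould flat on the board, within 4 mm and 0.04 rad of its place in the corner, long side to the long fence, pressing each fence with over 1 N; the fingers still press on or grip the mould with over 1 N for the second after the end (x of slim_plug_center in the frame of mould_center between -0.003 and 0.003 m and y of slim_plug_center in the frame of mould_center between -0.003 and 0.003 m and z of slim_plug_center in the frame of mould_center between 0.0335 and 0.0395 m and angle between the z axis of slim_plug_center and the z axis of mould_center, either way round below 0.06 rad and angle between mould_center's own z axis and vertical below 0.05 rad and z of mould_center in the frame of corner between 0.036 and 0.044 m and x of mould_center in the frame of corner between -0.034 and -0.026 m and y of mould_center in the frame of corner between -0.059 and -0.051 m and angle between the x axis of mould_center and the x axis of corner, either way round below 0.04 rad and contact force between mould and long_fence above 1 N and contact force between mould and side_fence above 1 N and contact force between the fingers and mould above 1 N); the arm keeps its last pose, push and grip.
It fails at once if the mould is rammed against a fence (over 60 N) (contact force between mould and long_fence above 60 N or contact force between mould and side_fence above 60 N).
It fails at once if the mould is tipped over (angle between mould_center's own z axis and vertical above 0.5 rad).
It fails at once if a bystander is moved more than 30 mm (distance of any of fat_plug, clay_lump, small_cup, tape from where it was at the start of the episode above 0.03 m).
It also fails if it takes over 72 s, if anything falls off the work surface, if the arm or the gripper's body presses on something with over 40 N, if the wrist force passes 120 N, or if a joint passes its speed limit or range.

## Robot

A 7-joint arm with a two-finger parallel gripper is mounted at the origin on a cart in front of the work surface, level with it; the furniture and walls round the work are solid. World frame = base frame: x ahead of the robot, y to its left, z up, the work surface at z = 0. Lengths are in mm, angles in rad, forces in N, time in s.
With the tool pointing down it reaches from about 425 to 1025 mm from the base axis. Payload 9.4 kg.
Tool frame: the origin (TCP) lies midway between the tips of the shut fingers; the grasp point (between the pads) lies 19 mm behind it (bot.hold_point_z is the z of the grasp point in the tool frame, in mm); z points along the fingers, y is the line along which they close (so a half turn about z gives the same grasp; the last joint's range is limited). The gripper opens to 85 mm and grips with 20 to 120 N. Pads are 22 mm wide; open, the fingers measure 114 mm over their backs; the gripper's body (76 mm by 85 mm) begins 54 mm behind the grasp point. The pads swing forward as they close: fully open they stand 13 mm farther back than shut.
Start: joints at [-1.405, 0.599, -0.003, 1.599, 0.002, 0.943, -0.08], TCP at [174.31, 703.733, 231.275] pointing down, gripper open.
Joint ranges: [-2.57, 2.57], [-0.35, 1.97], [-1.29, 1.29], [0.11, 2.56], [-1.05, 4.19], [0.11, 1.86], [-2.63, 2.63]. Speed limits (rad/s): [2.22, 2.22, 3.01, 3.01, 3.14, 3.14, 3.14].

## Interface

Orientations are given as a 3x3 rotation matrix whose columns are the frame's x, y, z axes.
In Python, from plant import bot gives the robot as it stands.
- The arm moves only by the tool servo_tool, never from a script. Its argument "plan" is a list that holds one entry, the list of rows, each a list of 7 numbers: the closure in counts, from 0 (fully open) to 255 (shut), then the shift along the tool's x, y, z in cm, then the turn, a rotation vector about the tool's x, y, z in units of 5 degrees (1.0 is 5 degrees). In form: [[[jaw, tx, ty, tz, rx, ry, rz], ...]]. A call has 1 to 5 rows; each row shifts and turns the commanded pose from where the row before left it, along the tool's axes as they then stand; what a row does not reach is not made up. A row lasts 1/10 s, in which the tool goes at most 50 mm and 8.59 degrees, less where a joint would pass 70% of its speed; a pose out of reach is approached as far as the arm can. A call with a gripper value outside its range is refused whole. The fingers move at their own pace and stop on an object; the grip force is fixed at half the most. Time passes only in rows, so rows that do not move let the fingers close. It gives the time, the measured TCP pose, the force, the opening and the grip force at its end, in the units of the state.
- bot.get_obs(): the state, without advancing time (a new reading comes with each control period).
- bot.snapshot(name): name is "scene" or "top"; returns the picture (420x560x3 uint8, blue, green, red); there is no depth.
- bot.camera_info(name): a dict with "fovy" (degrees; the focal length in pixels is half the picture's height over the tangent of half this angle, whatever the lens; pixels are square), "cx", "cy" (the principal point, pixels), "dist" ([k1, k2, p1, p2, k3] as OpenCV has them; the pictures are not rectified), "cam_to_world" (4x4, takes a point from camera to world coordinates). Camera axes: x right, y down, z forward; pixel columns grow to the right and rows downward; lengths in mm; the calibration is good to about 2 mm. A picture is of the moment at which its call begins. camera_info takes no time and is no camera call.
- bot.close_job(): hands the job in; it is judged then, once.
The state is a dict: "t": time; "joint_positions": joint angles; "dq": joint speeds; "tau": joint torques, N m; "ee_pos": TCP position; "tool_rot": TCP orientation; "wrist_force": force on the tool from outside, world axes, zero at the start; "torque": the same for the moment, N m; "gripper_width": finger opening in mm; "grasp_force": force on a finger pad.
Only numpy, scipy, OpenCV 4.12 (cv2) and the standard library are available. Lean on these libraries where they do the work, as an engineer would, in place of code of your own. Each camera call takes 0.05 s, during which the arm holds its last target. There are 200 camera calls.

## Working session

There is one attempt and no reset: what is moved stays moved. The work goes in short steps, Python scripts to look and compute and a tool call to move; the robot and the scene stay as the last step left them, time stands still between calls to the robot, and variables do not carry over. Pictures are saved under pics/ and viewed, at most 10 in all, crops included, and the job is handed in when it is done.

Besides the shell and the picture viewer there is one more tool, called after "Request:" as name([rows], argument=value, ...), one row to a line, values as JSON. servo_tool: Moves the arm, as the interface text tells. Its arguments: {"type":"object","properties":{"plan":{"type":"array"}},"required":["plan"]}

```bash
mkdir -p pics; ls
python3 - <<'E'
from plant import bot
import cv2,numpy as np
for n in("scene","top"):
    cv2.imwrite(f"pics/{n}0.png",bot.snapshot(n)); c=bot.camera_info(n); print(n,c["fovy"],c["cx"],c["cy"],c["dist"]);print(np.round(c["cam_to_world"],3))
o=bot.get_obs();print(o,bot.hold_point_z)
E
```

```text
pics
scene 49.247764397450815 289.46186013405173 208.8396454587934 [-0.03037743  0.          0.          0.          0.        ]
[[ 6.38000e-01 -3.63000e-01  6.79000e-01 -2.34271e+02]
 [-7.70000e-01 -3.17000e-01  5.54000e-01 -6.84269e+02]
 [ 1.40000e-02 -8.76000e-01 -4.82000e-01  6.76733e+02]
 [ 0.00000e+00  0.00000e+00  0.00000e+00  1.00000e+00]]
top 54.92758182325832 272.4286002244419 209.4805352509483 [0.02729388 0.         0.         0.         0.        ]
[[-5.000000e-03 -9.860000e-01  1.670000e-01  4.633390e+02]
 [-1.000000e+00  6.000000e-03  7.000000e-03 -1.548000e+00]
 [-8.000000e-03 -1.670000e-01 -9.860000e-01  1.051435e+03]
 [ 0.000000e+00  0.000000e+00  0.000000e+00  1.000000e+00]]
{'t': 0.1, 'joint_positions': array([-1.40466359,  0.60005292, -0.00256154,  1.60002685,  0.00177448,
        0.94290693, -0.07976475]), 'dq': array([-1.27567817e-04, -6.74903542e-04, -2.50575858e-05, -3.97145042e-03,
       -2.21838082e-04, -1.80609772e-04, -1.61514289e-04]), 'tau': array([ 3.63734565e-03, -7.77987313e+01,  1.56896096e+00, -2.58625317e+01,
        1.25563450e-02,  5.48623590e-03, -6.80801719e-06]), 'ee_pos': array([174.22358078, 703.33131705, 230.50563531]), 'tool_rot': array([[-9.70683268e-01,  2.40362097e-01, -2.37547046e-04],
       [ 2.40362194e-01,  9.70682304e-01, -1.37138598e-03],
       [-9.90464965e-05, -1.38827875e-03, -9.99999031e-01]]), 'wrist_force': array([-0.23650249,  0.54035719, -0.04806912]), 'torque': array([0.00618367, 0.04368416, 0.00964577]), 'grasp_force': 0.0, 'gripper_width': 85.08674873207771} -18.700000000000003
```

View pics/scene0.png

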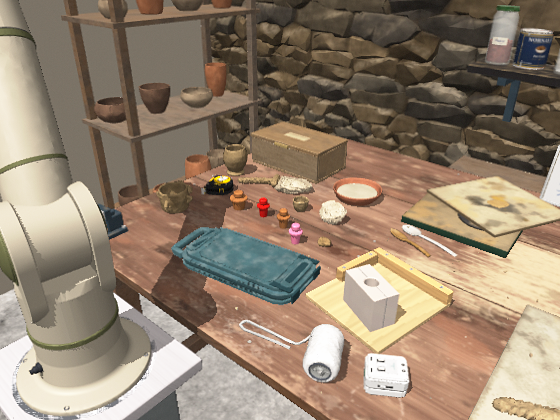

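View pics/top0.png

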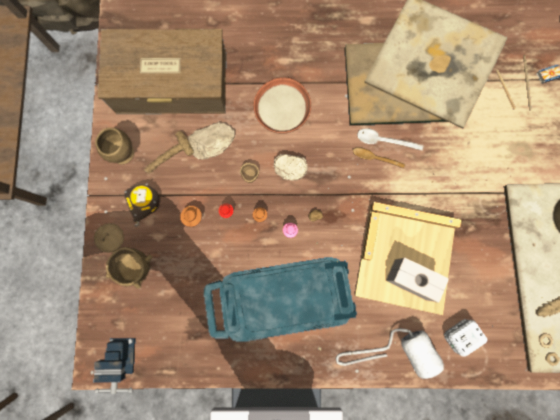

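The scene has four plug candidates in the top view: fat orange (191,214), red (227,210), small orange (260,213) and pink (290,229). The small orange one fits the slim plug, being wooden and slimmer than the fat one; red and pink are look-alikes. The mould is at (420,281) on the board. I'll confirm with one enlarged crop.

```bash
cat > h.py <<'E'
import cv2,numpy as np
from plant import bot
def K(c): 
    f=210/np.tan(np.radians(c["fovy"]/2)); return np.array([[f,0,c["cx"]],[0,f,c["cy"]],[0,0,1]])
def p2w(n,uv,z):
    c=bot.camera_info(n); T=np.array(c["cam_to_world"])
    q=cv2.undistortPoints(np.array(uv,float).reshape(-1,1,2),K(c),np.array(c["dist"])).reshape(-1,2)
    d=np.c_[q,np.ones(len(q))]@T[:3,:3].T; o=T[:3,3]
    return o+d*((z-o[2])/d[:,2])[:,None]
def w2p(n,P):
    c=bot.camera_info(n); T=np.linalg.inv(np.array(c["cam_to_world"]))
    return cv2.projectPoints(np.array(P,float).reshape(-1,1,3),cv2.Rodrigues(T[:3,:3])[0],T[:3,3],K(c),np.array(c["dist"]))[0].reshape(-1,2)
E
python3 - <<'E'
from h import *
a=cv2.imread("pics/top0.png");s=cv2.imread("pics/scene0.png")
r=lambda im,x,y,w,h,f:cv2.resize(im[y:y+h,x:x+w],None,fx=f,fy=f,interpolation=cv2.INTER_CUBIC)
A=r(a,355,195,110,125,4.8) # 528x600
B=np.vstack([r(a,235,190,68,60,4),r(s,225,185,68,60,4),np.zeros((120,272,3),np.uint8)])
cv2.imwrite("pics/crop0.png",np.hstack([A,B[:600]]))
print(p2w("top",[[260,213]],57),p2w("top",[[421,281]],92))
E
```

```text
[[622.73159777  37.00384728  57.        ]] [[ 455.04085995 -338.37828574   92.        ]]
```

View pics/crop0.png

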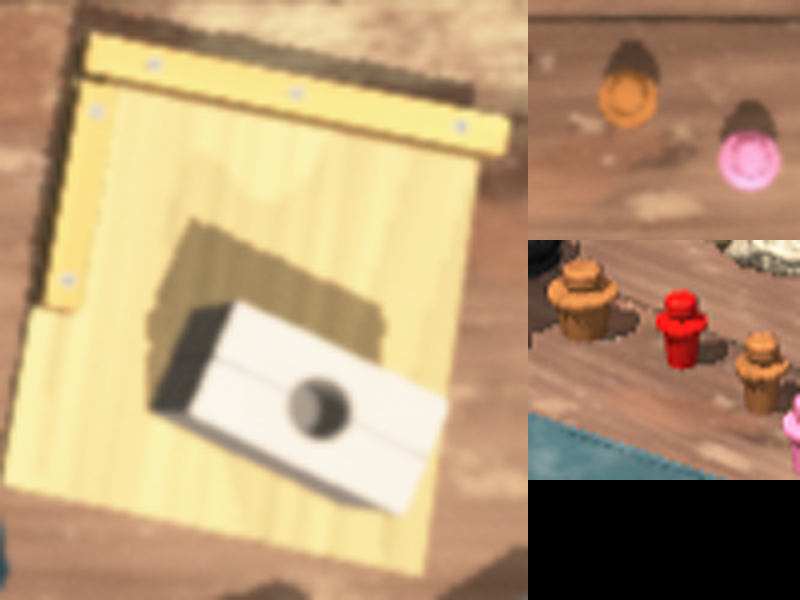

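The crop confirms the slim orange wooden plug: flange centre at crop (629,97), which is top pixel ~(260,214). It is clearly smaller than the fat plug. The mould top corners, the hole (320,408) and the fence edges are clear.

Run:
```python
from h import *
cv=lambda P:(np.array(P,float)+.5)/4.8-.5+[355,195]
m=p2w("top",cv([(238,300),(448,402),(404,516),(187,412)]),92)
print("mould",m.round(1),m.mean(0).round(1)); e=m[1]-m[0]+m[2]-m[3]; print(np.linalg.norm(m[1]-m[0]),np.linalg.norm(m[2]-m[1]),"long ang",np.degrees(np.arctan2(e[1],e[0])))
print("hole",p2w("top",cv([(320,408)]),92))
L=p2w("top",cv([(93,33),(511,115),(503,157),(87,72)]),42); print("long",L.round(1))
S=p2w("top",cv([(113,85),(82,312)]),42); print("side",S.round(1))
B=p2w("top",cv([(478,160),(422,577),(5,487)]),12); print("board",B.round(1))
for n,v in(("L",L[2]-L[3]),("Lo",L[1]-L[0]),("S",S[1]-S[0]),("B1",B[1]-B[0]),("B2",B[2]-B[1])): print(n,np.linalg.norm(v),np.degrees(np.arctan2(v[1],v[0])))
# plug: flange via segmentation
a=cv2.imread("pics/top0.png").astype(int)[195:235,245:275]
hsv=cv2.cvtColor(a.astype(np.uint8),cv2.COLOR_BGR2HSV)
k=((hsv[...,0]<20)&(hsv[...,1]>150)&(hsv[...,2]>120)).astype(np.uint8)
n,l,st,ce=cv2.connectedComponentsWithStats(k);i=1+st[1:,4].argmax();print(st[i],ce[i]+[245,195])
print("plug",p2w("top",[ce[i]+[245,195]],37))
# fine: scene check
print("scene px of plug top", w2p("scene",[[621,37,57]]))
```

```text
mould [[ 510.2 -303.1   92. ]
 [ 461.  -400.6   92. ]
 [ 407.4 -375.5   92. ]
 [ 456.4 -275.2   92. ]] [ 458.8 -338.6   92. ]
109.2661356312934 59.2639146381293 long ang -116.42915788721126
hole [[ 458.22670845 -339.22108727   92.        ]]
long [[ 653.  -251.2   42. ]
 [ 608.1 -465.4   42. ]
 [ 586.1 -459.5   42. ]
 [ 632.1 -247.1   42. ]]
side [[ 625.1 -260.4   42. ]
 [ 506.8 -238.7   42. ]]
board [[ 588.2 -459.8   12. ]
 [ 372.1 -413.4   12. ]
 [ 417.5 -201.4   12. ]]
L 217.28678491424785 -102.23191104419536
Lo 218.8104973954425 -101.83870810392445
S 120.25609402158841 169.61337418371025
B1 221.0049284761971 167.89617524879927
B2 216.88531640103668 77.89880810124149
[  8  13  14  14 161] [259.50310559 214.27329193]
plug [[622.66712422  39.04119476  37.        ]]
scene px of plug top [[283.11855148 210.10487445]]
```

```bash
cat > plan.py <<'E'
import sys,numpy as np
from scipy.spatial.transform import Rotation as R
from plant import bot
def plan(x,y,z,yaw,n,jaw):
    o=bot.get_obs(); Rm=o["tool_rot"]; p=o["ee_pos"]
    c,s=np.cos(np.radians(yaw)),np.sin(np.radians(yaw))
    T=np.array([[-s*-1*-1,c,0],[c,s,0],[0,0,-1.]]).astype(float); T[:,0]=np.cross(T[:,1],T[:,2])
    rv=R.from_matrix(Rm.T@T).as_rotvec()/n; d=(np.array([x,y,z])-p)/n
    print("dist",np.linalg.norm(d)*n,"fw",o["wrist_force"].round(1),"p",p.round(1),"yaw",np.degrees(np.arctan2(Rm[1,1],Rm[0,1])).round(2),"w",round(o["gripper_width"],1),"t",round(o["t"],2))
    for i in range(n):
        Q=Rm@R.from_rotvec(rv*i).as_matrix(); t=Q.T@d/10
        print([jaw]+[float(v) for v in t.round(2)]+[float(v) for v in (np.degrees(rv)/5).round(2)])
if __name__=="__main__":
    a=sys.argv[1:]; plan(*map(float,a[:4]),int(a[4]),int(a[5]))
E
python3 plan.py 622.5 38.5 120 -26.4 20 100
```

```text
dist 809.4219688125064 fw [-0.2  0.5 -0. ] p [174.2 703.3 230.5] yaw 76.09 w 85.1 t 0.1
[100, -2.97, -2.69, 0.56, -0.0, 0.0, 1.02]
[100, -3.2, -2.41, 0.56, -0.0, 0.0, 1.02]
[100, -3.41, -2.12, 0.56, -0.0, 0.0, 1.02]
[100, -3.58, -1.8, 0.56, -0.0, 0.0, 1.02]
[100, -3.73, -1.48, 0.56, -0.0, 0.0, 1.02]
[100, -3.84, -1.14, 0.55, -0.0, 0.0, 1.02]
[100, -3.93, -0.79, 0.55, -0.0, 0.0, 1.02]
[100, -3.99, -0.43, 0.55, -0.0, 0.0, 1.02]
[100, -4.01, -0.08, 0.55, -0.0, 0.0, 1.02]
[100, -4.0, 0.28, 0.55, -0.0, 0.0, 1.02]
[100, -3.96, 0.64, 0.55, -0.0, 0.0, 1.02]
[100, -3.89, 0.99, 0.55, -0.0, 0.0, 1.02]
[100, -3.78, 1.33, 0.55, -0.0, 0.0, 1.02]
[100, -3.65, 1.66, 0.55, -0.0, 0.0, 1.02]
[100, -3.48, 1.98, 0.55, -0.0, 0.0, 1.02]
[100, -3.29, 2.29, 0.55, -0.0, 0.0, 1.02]
[100, -3.08, 2.57, 0.55, -0.0, 0.0, 1.02]
[100, -2.83, 2.84, 0.55, -0.0, 0.0, 1.02]
[100, -2.57, 3.08, 0.55, -0.0, 0.0, 1.02]
[100, -2.28, 3.29, 0.55, -0.0, 0.0, 1.02]
```

Request:
servo_tool([
  [[100,-3.0,-2.7,0,0,0,1.02],[100,-3.2,-2.4,0,0,0,1.02],[100,-3.4,-2.1,0,0,0,1.02],[100,-3.6,-1.8,0,0,0,1.02],[100,-3.7,-1.5,0,0,0,1.02]],
])

```text
t: 0.6
ee_pos: [287.3, 536.0, 231.0]
tool_rot: [[-0.77, 0.638, -0.0], [0.638, 0.77, -0.0], [-0.0, -0.0, -1.0]]
wrist_force: [0.8, 0.6, 0.2]
gripper_width: 52.1
grasp_force: 0.0
```

Request:
servo_tool([
  [[100,-3.8,-1.1,0,0,0,1.02],[100,-3.9,-0.8,0,0,0,1.02],[100,-4.0,-0.4,0,0,0,1.02],[100,-4.0,-0.1,0,0,0,1.02],[100,-4.0,0.3,0,0,0,1.02]],
])

```text
t: 1.1
ee_pos: [399.5, 371.1, 231.2]
tool_rot: [[-0.421, 0.907, -0.0], [0.907, 0.421, -0.0], [-0.0, -0.0, -1.0]]
wrist_force: [0.8, 0.7, -0.7]
gripper_width: 52.1
grasp_force: 0.0
```

Request:
servo_tool([
  [[100,-4.0,0.6,0,0,0,1.02],[100,-3.9,1.0,0,0,0,1.02],[100,-3.8,1.3,0,0,0,1.02],[100,-3.6,1.7,0,0,0,1.02],[100,-3.5,2.0,0,0,0,1.02]],
])

```text
t: 1.6
ee_pos: [512.7, 205.1, 231.2]
tool_rot: [[0.011, 1.0, -0.0], [1.0, -0.011, -0.0], [-0.0, -0.0, -1.0]]
wrist_force: [0.1, 0.6, 0.1]
gripper_width: 51.8
grasp_force: 0.0
```

Request:
servo_tool([
  [[100,-3.3,2.3,0,0,0,1.02],[100,-3.1,2.6,0,0,0,1.02],[100,-2.8,2.8,1.0,0,0,1.02],[100,-2.6,3.1,2.0,0,0,1.02],[100,-2.3,3.3,2.0,0,0,1.02]],
])

```text
t: 2.1
ee_pos: [626.5, 39.4, 180.8]
tool_rot: [[0.44, 0.898, 0.001], [0.898, -0.44, 0.0], [0.001, 0.0, -1.0]]
wrist_force: [1.0, 0.1, 0.8]
gripper_width: 51.6
grasp_force: 0.0
```

```bash
python3 plan.py 622.5 38.5 90 -26.4 3 100; python3 -c "
from h import *
a=bot.snapshot('top')[180:260,210:310];b=bot.snapshot('scene')[180:260,230:330]
cv2.imwrite('pics/c1.png',cv2.resize(np.hstack([a,b]),None,fx=4,fy=4,interpolation=2))"
```

```text
dist 90.87245579256538 fw [1.  0.1 0.8] p [626.5  39.4 180.8] yaw -26.09 w 51.6 t 2.1
[100, -0.09, -0.11, 3.03, 0.0, -0.0, 0.02]
[100, -0.09, -0.11, 3.03, 0.0, -0.0, 0.02]
[100, -0.09, -0.11, 3.03, 0.0, -0.0, 0.02]
```

View pics/c1.png

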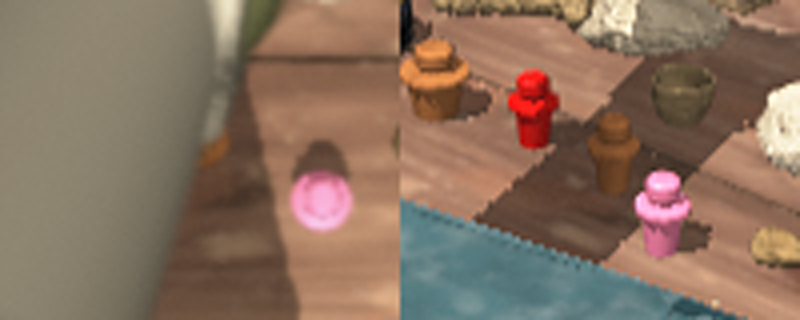

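The crop shows the slim plug, in shadow, with its knob at crop (614,117), which is scene pixel ~(283.4,209). That agrees with the projection of (621,37,57). Now to descend.

Request:
servo_tool([
  [[100,-0.1,-0.12,3.0,0,0,0.06],[100,-0.1,-0.12,3.0,0,0,0],[100,-0.1,-0.12,3.0,0,0,0],[100,0,0,2.5,0,0,0],[100,0,0,0,0,0,0]],
])

```text
t: 2.7
ee_pos: [618.8, 40.1, 63.4]
tool_rot: [[0.441, 0.898, -0.006], [0.898, -0.441, -0.0], [-0.003, -0.005, -1.0]]
wrist_force: [-1.1, -0.5, -0.5]
gripper_width: 52.0
grasp_force: 0.0
```

```bash
python3 plan.py 622.3 38.3 38.5 -26.4 1 100; python3 -c "
from h import *
print(p2w('scene',[[283.2,209]],57),p2w('scene',[[283.0,216]],37))"
```

```text
dist 25.21632689181243 fw [-1.1 -0.5 -0.5] p [618.8  40.1  63.4] yaw -26.15 w 52.0 t 2.7
[100, -0.0, 0.4, 2.49, -0.06, 0.03, 0.05]
[[626.02048176  40.96786288  57.        ]] [[622.28096269  38.34210623  37.        ]]
```

Request:
servo_tool([
  [[100,0,0.4,0,0,0,0],[100,0,0,1.2,0,0,0],[100,0,0,1.2,0,0,0],[100,0,0,0,0,0,0],[100,0,0,0,0,0,0]],
])

```text
t: 3.2
ee_pos: [624.5, 37.7, 42.2]
tool_rot: [[0.442, 0.897, -0.0], [0.897, -0.442, -0.0], [-0.0, -0.0, -1.0]]
wrist_force: [-0.9, 0.4, 0.2]
gripper_width: 51.9
grasp_force: 0.0
```

Request:
servo_tool([
  [[150,0,0,0,0,0,0],[180,0,0,0,0,0,0],[230,0,0,0,0,0,0],[230,0,0,0,0,0,0],[230,0,0,0,0,0,0]],
])

```text
t: 3.7
ee_pos: [624.9, 37.8, 42.9]
tool_rot: [[0.442, 0.897, 0.001], [0.897, -0.442, 0.0], [0.001, 0.0, -1.0]]
wrist_force: [-1.4, 0.2, 5.9]
gripper_width: 21.0
grasp_force: 58.8
```

Request:
servo_tool([
  [[230,0,0,-1.0,0,0,0],[230,0,0,-3.0,0,0,0],[230,0,0,-5.0,0,0,0],[230,0,0,-3.0,0,0,0],[230,0,0,0,0,0,0]],
])

```text
t: 4.2
ee_pos: [627.0, 37.5, 167.2]
tool_rot: [[0.442, 0.897, 0.007], [0.897, -0.442, 0.001], [0.004, 0.006, -1.0]]
wrist_force: [-0.1, -0.9, -0.0]
gripper_width: 21.2
grasp_force: 59.0
```

```bash
python3 plan.py 458.4 -339 170 -26.4 10 230; python3 -c "
from h import *
b=bot.snapshot('scene')[110:230,210:370]
cv2.imwrite('pics/c2.png',cv2.resize(b,None,fx=5,fy=5,interpolation=2))"
```

```text
dist 412.52017063398125 fw [-0.1 -0.9 -0. ] p [627.   37.5 167.2] yaw -26.23 w 21.2 t 4.2
[230, -4.12, 0.15, -0.04, 0.01, -0.0, 0.0]
[230, -4.12, 0.15, -0.04, 0.01, -0.0, 0.0]
[230, -4.12, 0.15, -0.04, 0.01, -0.0, 0.0]
[230, -4.12, 0.16, -0.04, 0.01, -0.0, 0.0]
[230, -4.12, 0.16, -0.04, 0.01, -0.0, 0.0]
[230, -4.12, 0.16, -0.04, 0.01, -0.0, 0.0]
[230, -4.12, 0.16, -0.03, 0.01, -0.0, 0.0]
[230, -4.12, 0.16, -0.03, 0.01, -0.0, 0.0]
[230, -4.12, 0.16, -0.03, 0.01, -0.0, 0.0]
[230, -4.12, 0.16, -0.03, 0.01, -0.0, 0.0]
```

View pics/c2.png

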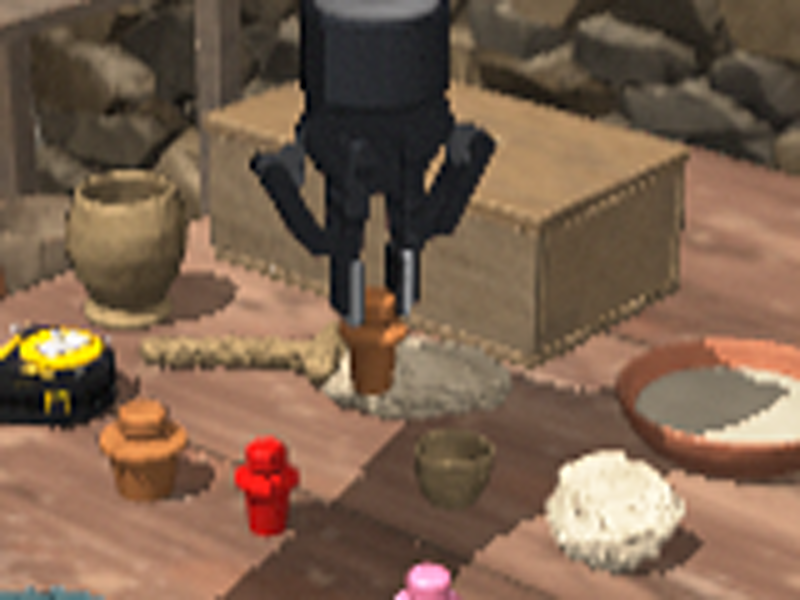

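Request:
servo_tool([
  [[230,-4.0,0.15,0,0,0,0],[230,-4.2,0.15,0,0,0,0],[230,-4.2,0.15,0,0,0,0],[230,-4.2,0.15,0,0,0,0],[230,-4.2,0.15,0,0,0,0]],
])

```text
t: 4.75
ee_pos: [538.0, -153.2, 161.3]
tool_rot: [[0.441, 0.897, -0.002], [0.897, -0.441, 0.0], [-0.001, -0.002, -1.0]]
wrist_force: [1.1, -0.1, 0.2]
gripper_width: 20.7
grasp_force: 59.0
```

Request:
servo_tool([
  [[230,-4.2,0.15,0,0,0,0],[230,-4.2,0.15,0,0,0,0],[230,-4.2,0.15,0,0,0,0],[230,-4.2,0.15,0,0,0,0],[230,-3.6,0.15,0,0,0,0]],
])

```text
t: 5.25
ee_pos: [454.3, -340.1, 161.4]
tool_rot: [[0.443, 0.897, -0.002], [0.897, -0.443, 0.001], [-0.0, -0.002, -1.0]]
wrist_force: [0.2, 0.8, -0.0]
gripper_width: 21.1
grasp_force: 59.0
```

Request:
servo_tool([
  [[230,0,0,0.5,0,0,0],[230,0,0,0,0,0,0],[230,0,0,0,0,0,0]],
])

```text
t: 5.55
ee_pos: [456.3, -337.2, 156.5]
tool_rot: [[0.441, 0.898, -0.001], [0.898, -0.441, 0.001], [0.001, -0.002, -1.0]]
wrist_force: [-0.2, 0.4, 0.6]
gripper_width: 21.0
grasp_force: 59.0
```

```bash
python3 plan.py 458.4 -339 145 -26.4 1 230; python3 -c "
from h import *
a=cv2.imread('pics/scene0.png')[250:345,310:430]
s=bot.snapshot('scene');cv2.imwrite('pics/s3.png',s)
b=s[230:345,320:420]
f=lambda i,k:cv2.resize(i,None,fx=k,fy=k,interpolation=2)
A=f(a,3.3);B=f(b,4); H=max(A.shape[0],B.shape[0])
P=lambda i:np.vstack([i,np.zeros((H-i.shape[0],i.shape[1],3),np.uint8)])
cv2.imwrite('pics/c3.png',np.hstack([P(A),P(B)]))"
```

```text
dist 11.82253788265003 fw [-0.2  0.4  0.6] p [ 456.3 -337.2  156.5] yaw -26.15 w 21.0 t 5.55
[230, -0.07, 0.27, 1.15, -0.02, -0.01, 0.05]
```

View pics/c3.png

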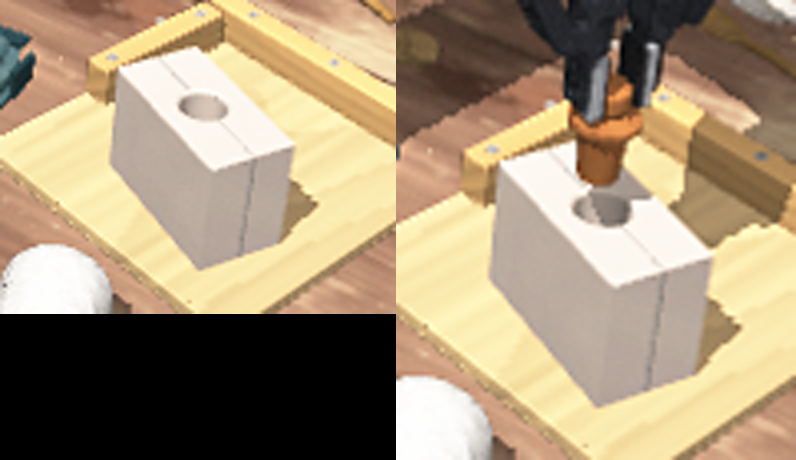

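```bash
python3 -c "
from h import *
print('hole',p2w('scene',[[371.5,282.3]],92))
for z in(114,146,151,171): print(z,(w2p('scene',[[456.3,-337.2,z]])[0]-[320,230])*4+[396,0])
f=p2w('scene',[[370.3,274.8]],114);print('foot',f)
print([((w2p('scene',[[456.3,-337.2,114]])[0]))])"
```

```text
hole [[ 458.41866809 -339.92591402   92.        ]]
114 [599.58965418 174.55952363]
146 [606.00621772 123.00482552]
151 [607.0270615 114.7896681]
171 [611.16102058  81.48518086]
foot [[ 452.11654478 -338.29789909  114.        ]]
[array([370.89741354, 273.63988091])]
```

Request:
servo_tool([
  [[230,-0.12,0.3,0.5,0,0,0.04],[230,0,0,0.6,0,0,0],[230,0,0,0,0,0,0],[230,0,0,0,0,0,0],[230,0,0,0,0,0,0]],
])

```text
t: 6.1
ee_pos: [458.4, -340.9, 146.3]
tool_rot: [[0.445, 0.896, 0.0], [0.896, -0.445, -0.0], [-0.0, 0.0, -1.0]]
wrist_force: [-0.5, 0.7, -0.1]
gripper_width: 21.0
grasp_force: 59.0
```

```bash
python3 plan.py 458.4 -339.4 130 -26.4 1 230
```

```text
dist 16.395361259207757 fw [-0.5  0.7 -0.1] p [ 458.4 -340.9  146.3] yaw -26.4 w 21.0 t 6.1
[230, 0.13, -0.06, 1.63, 0.0, 0.0, -0.0]
```

Request:
servo_tool([
  [[230,0.13,-0.06,0.6,0,0,0],[230,0,0,0.6,0,0,0],[230,0,0,0.4,0,0,0],[230,0,0,0.4,0,0,0],[230,0,0,0,0,0,0]],
])

```text
t: 6.6
ee_pos: [458.1, -339.3, 125.6]
tool_rot: [[0.445, 0.896, -0.001], [0.896, -0.445, 0.0], [0.0, -0.001, -1.0]]
wrist_force: [0.5, -0.9, 0.9]
gripper_width: 20.8
grasp_force: 59.0
```

Foot is ~9 mm inside the hole with no force. Continue.

Request:
servo_tool([
  [[230,0,0,0.5,0,0,0],[230,0,0,0.4,0,0,0],[230,0,0,0.3,0,0,0],[230,0,0,0,0,0,0]],
])

```text
t: 7.0
ee_pos: [458.2, -339.4, 113.8]
tool_rot: [[0.445, 0.896, -0.001], [0.896, -0.445, 0.0], [0.0, -0.001, -1.0]]
wrist_force: [-0.8, 0.6, -1.1]
gripper_width: 20.9
grasp_force: 59.0
```

Request:
servo_tool([
  [[230,0,0,0.3,0,0,0],[230,0,0,0.2,0,0,0],[230,0,0,0,0,0,0]],
])

```text
t: 7.3
ee_pos: [458.5, -339.5, 109.1]
tool_rot: [[0.445, 0.896, 0.0], [0.896, -0.445, -0.0], [-0.0, 0.0, -1.0]]
wrist_force: [0.4, -0.5, -0.2]
gripper_width: 21.2
grasp_force: 58.9
```

Request:
servo_tool([
  [[230,0,0,0.2,0,0,0],[230,0,0,0.1,0,0,0],[230,0,0,0.1,0,0,0],[230,0,0,0,0,0,0]],
])

```text
t: 7.7
ee_pos: [458.6, -339.6, 105.3]
tool_rot: [[0.445, 0.896, 0.0], [0.896, -0.445, -0.0], [-0.0, 0.0, -1.0]]
wrist_force: [0.9, -0.1, -0.2]
gripper_width: 21.0
grasp_force: 58.9
```

Request:
servo_tool([
  [[230,0,0,0.1,0,0,0],[230,0,0,0.1,0,0,0],[230,0,0,0,0,0,0]],
])

```text
t: 8.0
ee_pos: [458.7, -339.7, 103.4]
tool_rot: [[0.445, 0.896, 0.001], [0.896, -0.445, -0.0], [-0.0, 0.001, -1.0]]
wrist_force: [1.3, -0.7, 2.5]
gripper_width: 21.3
grasp_force: 59.2
```

Request:
servo_tool([
  [[230,0,0,0.1,0,0,0],[230,0,0,0.1,0,0,0],[230,0,0,0,0,0,0]],
])

```text
t: 8.3
ee_pos: [458.7, -339.7, 102.7]
tool_rot: [[0.445, 0.896, 0.002], [0.896, -0.445, -0.0], [0.001, 0.002, -1.0]]
wrist_force: [-1.8, 1.9, 18.8]
gripper_width: 21.2
grasp_force: 60.7
```

Flange seated: 18.8 N and z = 102.7, against 102.6 predicted. Release and rise.

Request:
servo_tool([
  [[230,0,0,-0.15,0,0,0],[150,0,0,0,0,0,0],[100,0,0,0,0,0,0],[100,0,0,0,0,0,0],[100,0,0,0,0,0,0]],
])

```text
t: 8.8
ee_pos: [458.1, -339.3, 102.5]
tool_rot: [[0.445, 0.896, -0.001], [0.896, -0.445, 0.0], [0.0, -0.001, -1.0]]
wrist_force: [-0.3, 0.6, -0.1]
gripper_width: 52.0
grasp_force: 0.0
```

Request:
servo_tool([
  [[100,0,0,-2.0,0,0,0],[60,0,0,-3.0,0,0,0],[0,0,0,-2.0,0,0,0],[0,0,0,0,0,0,0],[0,0,0,0,0,0,0]],
])

```text
t: 9.3
ee_pos: [458.5, -339.3, 172.8]
tool_rot: [[0.444, 0.896, 0.001], [0.896, -0.444, -0.0], [0.0, 0.0, -1.0]]
wrist_force: [-0.0, -0.0, 0.9]
gripper_width: 85.3
grasp_force: 0.0
```

```bash
python3 plan.py 458.4 -339.4 130 -26.4 1 0; python3 -c "
from h import *
t=bot.snapshot('top')[245:315,370:470];b=bot.snapshot('scene')[230:345,310:430]
f=lambda i,k:cv2.resize(i,None,fx=k,fy=k,interpolation=2)
B=f(b,4);A=np.zeros((B.shape[0],320,3),np.uint8);q=f(t,3.2);A[:q.shape[0]]=q
cv2.imwrite('pics/c4.png',np.hstack([A,B]))"
```

```text
dist 42.794066383345886 fw [-0.  -0.   0.9] p [ 458.5 -339.3  172.8] yaw -26.39 w 85.3 t 9.3
[0, -0.01, -0.0, 4.28, 0.01, -0.0, 0.0]
```

View pics/c4.png

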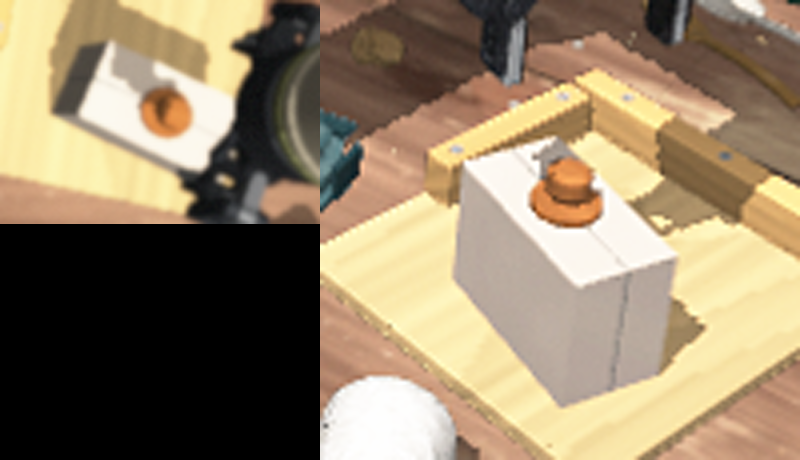

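The plug is seated flush: flange on the mould top, knob at (570,180) in the crop. Now grip the mould across its width.

Request:
servo_tool([
  [[0,0,0,4.0,0,0,0],[0,0,0,3.5,0,0,0],[0,0,0,2.5,0,0,0],[0,0,0,1.5,0,0,0],[0,0,0,0,0,0,0]],
])

```text
t: 9.9
ee_pos: [456.7, -338.5, 54.9]
tool_rot: [[0.445, 0.895, -0.004], [0.895, -0.445, 0.003], [0.001, -0.005, -1.0]]
wrist_force: [-0.1, -0.2, 0.8]
gripper_width: 85.4
grasp_force: 0.0
```

Request:
servo_tool([
  [[40,0,0,0,0,0,0],[60,0,0,0,0,0,0],[80,0,0,0,0,0,0],[120,0,0,0,0,0,0],[120,0,0,0,0,0,0]],
])

```text
t: 10.4
ee_pos: [459.0, -339.9, 58.9]
tool_rot: [[0.445, 0.896, 0.002], [0.896, -0.445, -0.001], [-0.0, 0.002, -1.0]]
wrist_force: [-0.6, -0.4, 7.3]
gripper_width: 58.9
grasp_force: 63.8
```

```bash
python3 plan.py 579.3 -316.4 59.3 -12 10 120
```

```text
dist 122.61705788439109 fw [-0.6 -0.4  7.3] p [ 459.  -339.9   58.9] yaw -26.41 w 58.9 t 10.4
[120, 0.75, 0.97, -0.0, 0.0, 0.0, -0.29]
[120, 0.72, 0.99, -0.0, 0.0, 0.0, -0.29]
[120, 0.7, 1.01, -0.0, 0.0, 0.0, -0.29]
[120, 0.67, 1.03, -0.0, 0.0, 0.0, -0.29]
[120, 0.64, 1.04, -0.0, 0.0, 0.0, -0.29]
[120, 0.62, 1.06, -0.0, 0.0, 0.0, -0.29]
[120, 0.59, 1.07, -0.0, 0.0, 0.0, -0.29]
[120, 0.56, 1.09, -0.0, 0.0, 0.0, -0.29]
[120, 0.54, 1.1, -0.0, 0.0, 0.0, -0.29]
[120, 0.51, 1.12, -0.0, 0.0, 0.0, -0.29]
```

Request:
servo_tool([
  [[120,0.75,0.97,-0.05,0,0,-0.29],[120,0.72,0.99,0,0,0,-0.29],[120,0.7,1.0,0,0,0,-0.29],[120,0.67,1.03,0,0,0,-0.29],[120,0.64,1.04,0,0,0,-0.29]],
])

```text
t: 10.9
ee_pos: [518.5, -327.7, 58.9]
tool_rot: [[0.326, 0.945, -0.001], [0.945, -0.326, -0.0], [-0.0, -0.001, -1.0]]
wrist_force: [-6.0, -1.8, 8.5]
gripper_width: 59.4
grasp_force: 66.1
```

Request:
servo_tool([
  [[120,0.62,1.06,0,0,0,-0.29],[120,0.59,1.07,0,0,0,-0.29],[120,0.56,1.09,0,0,0,-0.29],[120,0.54,1.1,0,0,0,-0.29],[120,0,0,0,0,0,-0.29]],
])

```text
t: 11.4
ee_pos: [569.3, -317.1, 59.0]
tool_rot: [[0.202, 0.979, 0.002], [0.979, -0.202, -0.0], [0.0, 0.002, -1.0]]
wrist_force: [1.2, 1.4, 6.3]
gripper_width: 59.2
grasp_force: 65.7
```

```bash
python3 plan.py 579.3 -316.4 59.3 -12 1 120; python3 -c "
from h import *
t=bot.snapshot('top')[195:310,355:465];b=bot.snapshot('scene')[220:335,315:435]
f=lambda i,k:cv2.resize(i,None,fx=k,fy=k,interpolation=2)
cv2.imwrite('pics/c5.png',np.hstack([f(t,3.4),f(b,3.4)]))"
```

```text
dist 10.081795977694055 fw [1.2 1.4 6.3] p [ 569.3 -317.1   59. ] yaw -11.68 w 59.2 t 11.4
[120, 0.28, 0.97, -0.03, 0.02, -0.0, 0.06]
```

View pics/c5.png

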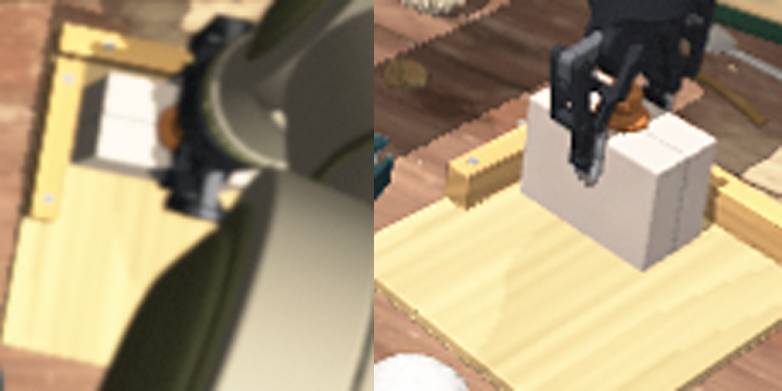

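The mould is aligned and parallel to the fences, about 17 mm off the long fence and 10 mm off the side fence. Tool y is now board x and tool x is board y. Approach gently.

Request:
servo_tool([
  [[120,0,0.4,0,0,0,0.03],[120,0,0.4,0,0,0,0],[120,0,0.3,0,0,0,0],[120,0,0,0,0,0,0],[120,0,0,0,0,0,0]],
])

```text
t: 12.0
ee_pos: [576.3, -319.5, 58.9]
tool_rot: [[0.208, 0.978, -0.002], [0.978, -0.208, 0.002], [0.001, -0.003, -1.0]]
wrist_force: [-7.3, 2.5, 12.6]
gripper_width: 59.0
grasp_force: 66.6
```

Request:
servo_tool([
  [[120,0,0.1,0,0,0,0],[120,0,0.1,0,0,0,0],[120,0,0.1,0,0,0,0],[120,0,0,0,0,0,0]],
])

```text
t: 12.4
ee_pos: [578.6, -320.1, 58.9]
tool_rot: [[0.208, 0.978, -0.003], [0.978, -0.208, 0.002], [0.001, -0.004, -1.0]]
wrist_force: [-9.5, 2.7, 14.2]
gripper_width: 59.1
grasp_force: 66.8
```

Request:
servo_tool([
  [[120,0,0,-0.08,0,0,0],[120,0,0,0,0,0,0],[120,0,0,0,0,0,0]],
])

```text
t: 12.7
ee_pos: [580.7, -320.3, 58.9]
tool_rot: [[0.208, 0.978, -0.0], [0.978, -0.208, 0.001], [0.001, -0.0, -1.0]]
wrist_force: [-0.7, 1.8, 0.4]
gripper_width: 59.3
grasp_force: 65.7
```

Request:
servo_tool([
  [[120,0,0.1,0,0,0,0],[120,0,0.1,0,0,0,0],[120,0,0,0,0,0,0]],
])

```text
t: 13.0
ee_pos: [582.2, -321.3, 59.0]
tool_rot: [[0.209, 0.978, -0.0], [0.978, -0.209, 0.0], [0.0, -0.0, -1.0]]
wrist_force: [-1.7, 2.3, 0.7]
gripper_width: 59.3
grasp_force: 65.7
```

Request:
servo_tool([
  [[120,0,0.1,0,0,0,0],[120,0,0.1,0,0,0,0],[120,0,0,0,0,0,0]],
])

```text
t: 13.3
ee_pos: [584.4, -322.2, 59.0]
tool_rot: [[0.209, 0.978, 0.0], [0.978, -0.209, -0.0], [-0.0, 0.0, -1.0]]
wrist_force: [-0.4, -0.3, -2.1]
gripper_width: 58.9
grasp_force: 65.3
```

Request:
servo_tool([
  [[120,0,0.1,0.02,0,0,0],[120,0,0,0,0,0,0]],
])

```text
t: 13.5
ee_pos: [584.8, -322.3, 59.0]
tool_rot: [[0.209, 0.978, -0.0], [0.978, -0.209, -0.0], [-0.0, -0.0, -1.0]]
wrist_force: [-3.5, 0.7, 1.2]
gripper_width: 58.9
grasp_force: 65.5
```

Request:
servo_tool([
  [[120,0,0.1,0,0,0,0],[120,0,0,0,0,0,0]],
])

```text
t: 13.7
ee_pos: [586.2, -322.6, 59.0]
tool_rot: [[0.209, 0.978, 0.0], [0.978, -0.209, -0.0], [-0.0, 0.0, -1.0]]
wrist_force: [-2.8, 0.1, 1.7]
gripper_width: 59.0
grasp_force: 65.6
```

Request:
servo_tool([
  [[120,0,0.1,0,0,0,0],[120,0,0,0,0,0,0]],
])

```text
t: 13.9
ee_pos: [587.2, -322.7, 59.0]
tool_rot: [[0.209, 0.978, 0.0], [0.978, -0.209, -0.0], [-0.0, 0.0, -1.0]]
wrist_force: [-3.2, 1.3, 1.4]
gripper_width: 59.4
grasp_force: 65.7
```

Request:
servo_tool([
  [[120,0,0.1,0,0,0,0],[120,0,0,0,0,0,0]],
])

```text
t: 14.1
ee_pos: [587.7, -322.7, 58.9]
tool_rot: [[0.209, 0.978, -0.001], [0.978, -0.209, 0.0], [0.0, -0.001, -1.0]]
wrist_force: [-4.8, -0.4, 3.4]
gripper_width: 59.1
grasp_force: 65.8
```

Request:
servo_tool([
  [[120,0,0.1,0,0,0,0],[120,0,0,0,0,0,0],[120,0,0,0,0,0,0]],
])

```text
t: 14.4
ee_pos: [587.8, -322.7, 59.0]
tool_rot: [[0.21, 0.978, -0.002], [0.978, -0.21, 0.001], [0.001, -0.002, -1.0]]
wrist_force: [-8.3, 1.5, 5.6]
gripper_width: 58.7
grasp_force: 66.2
```

Request:
servo_tool([
  [[120,0,0.1,0,0,0,0],[120,0,0,0,0,0,0],[120,0,0,0,0,0,0]],
])

```text
t: 14.7
ee_pos: [587.9, -322.7, 58.9]
tool_rot: [[0.21, 0.978, -0.003], [0.978, -0.21, 0.002], [0.001, -0.003, -1.0]]
wrist_force: [-10.7, 4.0, 8.1]
gripper_width: 59.0
grasp_force: 66.6
```

Long fence contact made. Now along tool x to the side fence.

Request:
servo_tool([
  [[120,0.2,0,0,0,0,0],[120,0.2,0,0,0,0,0],[120,0.2,0,0,0,0,0],[120,0.1,0,0,0,0,0],[120,0,0,0,0,0,0]],
])

```text
t: 15.2
ee_pos: [588.7, -320.0, 59.2]
tool_rot: [[0.213, 0.977, -0.002], [0.977, -0.213, -0.003], [-0.004, -0.002, -1.0]]
wrist_force: [-11.8, -7.9, 4.3]
gripper_width: 59.1
grasp_force: 66.2
```

Request:
servo_tool([
  [[120,0.1,0,0,0,0,0],[120,0.1,0,0,0,0,0],[120,0,0,0,0,0,0]],
])

```text
t: 15.5
ee_pos: [589.1, -318.2, 59.2]
tool_rot: [[0.213, 0.977, -0.002], [0.977, -0.213, -0.004], [-0.004, -0.002, -1.0]]
wrist_force: [-10.7, -7.4, 5.7]
gripper_width: 59.4
grasp_force: 66.1
```

Request:
servo_tool([
  [[120,0.1,0,0,0,0,0],[120,0,0,0,0,0,0]],
])

```text
t: 15.7
ee_pos: [589.3, -317.3, 59.2]
tool_rot: [[0.213, 0.977, -0.002], [0.977, -0.213, -0.004], [-0.004, -0.002, -1.0]]
wrist_force: [-10.8, -7.8, 5.1]
gripper_width: 59.1
grasp_force: 66.1
```

Request:
servo_tool([
  [[120,0.1,0,0,0,0,0],[120,0.1,0,0,0,0,0],[120,0.1,0,0,0,0,0],[120,0,0,0,0,0,0]],
])

```text
t: 16.1
ee_pos: [589.9, -314.3, 59.2]
tool_rot: [[0.213, 0.977, -0.002], [0.977, -0.213, -0.003], [-0.004, -0.002, -1.0]]
wrist_force: [-11.7, -8.2, 4.2]
gripper_width: 59.5
grasp_force: 66.1
```

Request:
servo_tool([
  [[120,0.1,0,0,0,0,0],[120,0,0,0,0,0,0]],
])

```text
t: 16.3
ee_pos: [590.0, -313.8, 59.2]
tool_rot: [[0.214, 0.977, -0.002], [0.977, -0.214, -0.004], [-0.005, -0.001, -1.0]]
wrist_force: [-9.7, -8.0, 3.9]
gripper_width: 58.9
grasp_force: 66.0
```

Request:
servo_tool([
  [[120,0.1,0,0,0,0,0],[120,0,0,0,0,0,0]],
])

```text
t: 16.5
ee_pos: [590.0, -313.8, 59.2]
tool_rot: [[0.214, 0.977, -0.002], [0.977, -0.214, -0.005], [-0.006, -0.001, -1.0]]
wrist_force: [-11.6, -11.8, 2.6]
gripper_width: 59.3
grasp_force: 65.9
```

Request:
servo_tool([
  [[120,0.1,0,0,0,0,0],[120,0,0,0,0,0,0]],
])

```text
t: 16.7
ee_pos: [590.0, -313.8, 59.3]
tool_rot: [[0.214, 0.977, -0.002], [0.977, -0.214, -0.006], [-0.007, -0.001, -1.0]]
wrist_force: [-11.2, -14.8, 2.8]
gripper_width: 59.3
grasp_force: 65.9
```

Request:
servo_tool([
  [[120,0.1,0.1,0,0,0,0],[120,0,0,0,0,0,0],[120,0,0,0,0,0,0],[120,0,0,0,0,0,0]],
])

```text
t: 17.1
ee_pos: [590.0, -313.7, 59.3]
tool_rot: [[0.215, 0.977, -0.004], [0.977, -0.215, -0.007], [-0.008, -0.002, -1.0]]
wrist_force: [-15.4, -15.7, 4.2]
gripper_width: 59.3
grasp_force: 66.2
```

```bash
python3 plan.py 590 -313.8 59.2 -12 1 120; python3 -c "
from h import *
t=bot.snapshot('top')[195:310,355:465];b=bot.snapshot('scene')[220:335,315:435]
f=lambda i,k:cv2.resize(i,None,fx=k,fy=k,interpolation=2)
cv2.imwrite('pics/c6.png',np.hstack([f(t,3.4),f(b,3.4)]))"
```

```text
dist 0.12326192936519223 fw [-15.4 -15.7   4.2] p [ 590.  -313.7   59.3] yaw -12.4 w 59.3 t 17.1
[120, -0.01, -0.0, 0.01, -0.03, 0.09, -0.08]
```

View pics/c6.png

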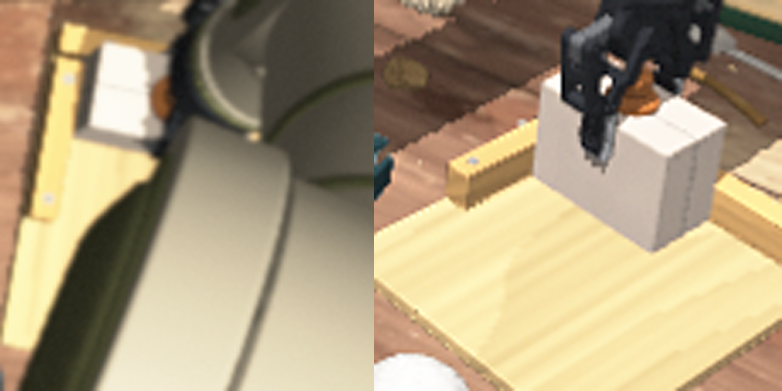

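The mould sits in the corner: long side on the long fence, end on the side fence, plug seated. It stopped firmly against both, at about 12–15 N per side. Handing in.

```bash
python3 -c "
from plant import bot
print(bot.close_job())"
```

```text
the job is handed in; nothing more can be done
None
```

The slim plug is fully home in the pour hole and let go, and the mould is gripped in the corner, pressed against both fences at about 12–15 N each by the wrist force; the job is handed in, but no verdict came back.

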